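# Turn the row of paint bottles round into the pouring rack

## Task

Set up the colours for the next pour: move the four paint bottles from the dark wooden rack, where each stands on a drip mat of its own colour, into the empty light rack, in reverse order: the bottle nearest the robot in the dark rack goes to the far end of the light rack, and so on down the row, until the farthest one has gone to the end nearest the robot. Stand each bottle upright and flat on the floor of its own compartment, never tipping one over, and leave the paint cup between the racks where it stands.

Things in the scene. Friction and masses are not known exactly. Their poses are not given: they have to be found in the camera images.
- red_bottle: red paint bottle with a white cap, loose, about 0.08 to 0.17 kg. Round body 38 mm in diameter, straight-sided from its foot to 80 mm up, then a shoulder to the cap (22 mm in diameter); 112 mm tall overall. Origin at the centre of its underside, z up its axis. At the start it stands upright on the red drip mat in the dark rack.
- yellow_bottle: yellow paint bottle with a white cap, loose, about 0.08 to 0.17 kg. Round body 38 mm in diameter, straight-sided from its foot to 80 mm up, then a shoulder to the cap (22 mm in diameter); 112 mm tall overall. Origin at the centre of its underside, z up its axis. At the start it stands upright on the yellow drip mat in the dark rack.
- green_bottle: green paint bottle with a white cap, loose, about 0.08 to 0.17 kg. Round body 38 mm in diameter, straight-sided from its foot to 80 mm up, then a shoulder to the cap (22 mm in diameter); 112 mm tall overall. Origin at the centre of its underside, z up its axis. At the start it stands upright on the green drip mat in the dark rack.
- blue_bottle: blue paint bottle with a white cap, loose, about 0.08 to 0.17 kg. Round body 38 mm in diameter, straight-sided from its foot to 80 mm up, then a shoulder to the cap (22 mm in diameter); 112 mm tall overall. Origin at the centre of its underside, z up its axis. At the start it stands upright on the blue drip mat in the dark rack.
- red_mat: red round drip mat, 51 mm across, 3 mm thick, fixed in a compartment of the dark rack (fixed, shaped and sized as the light one, left or right of it); shows where the red bottle stood at the start. The four mats form a straight row 62 mm apart, in any order. x along the row from the robot's end to the far end, z up. Origin: centre of its underside, 8 mm above the table.
- yellow_mat: yellow round drip mat, 51 mm across, 3 mm thick, fixed in a compartment of the dark rack (fixed, shaped and sized as the light one, left or right of it); shows where the yellow bottle stood at the start. The four mats form a straight row 62 mm apart, in any order. x along the row from the robot's end to the far end, z up. Origin: centre of its underside, 8 mm above the table.
- green_mat: green round drip mat, 51 mm across, 3 mm thick, fixed in a compartment of the dark rack (fixed, shaped and sized as the light one, left or right of it); shows where the green bottle stood at the start. The four mats form a straight row 62 mm apart, in any order. x along the row from the robot's end to the far end, z up. Origin: centre of its underside, 8 mm above the table.
- blue_mat: blue round drip mat, 51 mm across, 3 mm thick, fixed in a compartment of the dark rack (fixed, shaped and sized as the light one, left or right of it); shows where the blue bottle stood at the start. The four mats form a straight row 62 mm apart, in any order. x along the row from the robot's end to the far end, z up. Origin: centre of its underside, 8 mm above the table.
- light_rack: empty light wooden rack, fixed, 254 (x) x 68 (y) x 22 mm. Origin: centre of its underside, on the table; x along the row from the robot's end to the far end, z up. Four compartments 56 x 56 mm inside, centred at x = -93, -31, 31, 93 mm, y = 0 (-93 is nearest the robot). Floor 8 mm above the table; walls 6 mm thick, their top at 22 mm, dividers 6 mm thick, top at 18 mm.
- paint_cup: clear disposable cup with pink paint residue in it, a loose bystander that stands on the table between the two racks; 90 mm in diameter at the rim, 120 mm tall. Origin at the centre of its underside, z up. Not to be moved.

How it is judged:
At the end, for the whole second after the job is handed in: Start places 1-4 (own-coloured mats, counted from the robot) have gone to light-rack compartments 4-1: each bottle within 12 mm of its compartment's centre along and across, foot within 4 mm of the floor, within 0.1 rad of upright, at rest; cup within 20 mm of its start and upright to 0.15 rad (((x of each of yellow_mat, green_mat, blue_mat in the frame of red_mat above -0.031 m and x of red_bottle in the frame of light_rack between 0.081 and 0.105 m) or (x of any of yellow_mat, green_mat, blue_mat in the frame of red_mat below -0.031 m and x of each of yellow_mat, green_mat, blue_mat in the frame of red_mat above -0.093 m and x of red_bottle in the frame of light_rack between 0.019 and 0.043 m) or (x of any of yellow_mat, green_mat, blue_mat in the frame of red_mat below -0.093 m and x of each of yellow_mat, green_mat, blue_mat in the frame of red_mat above -0.155 m and x of red_bottle in the frame of light_rack between -0.043 and -0.019 m) or (x of any of yellow_mat, green_mat, blue_mat in the frame of red_mat below -0.155 m and x of red_bottle in the frame of light_rack between -0.105 and -0.081 m)) and y of red_bottle in the frame of light_rack between -0.012 and 0.012 m and z of red_bottle in the frame of light_rack between 0.004 and 0.012 m and angle between each of red_bottle, yellow_bottle, green_bottle, blue_bottle's own z axis and vertical below 0.1 rad and linear speed of each of red_bottle, yellow_bottle, green_bottle, blue_bottle below 0.02 m/s and ((x of each of red_mat, green_mat, blue_mat in the frame of yellow_mat above -0.031 m and x of yellow_bottle in the frame of light_rack between 0.081 and 0.105 m) or (x of any of red_mat, green_mat, blue_mat in the frame of yellow_mat below -0.031 m and x of each of red_mat, green_mat, blue_mat in the frame of yellow_mat above -0.093 m and x of yellow_bottle in the frame of light_rack between 0.019 and 0.043 m) or (x of any of red_mat, green_mat, blue_mat in the frame of yellow_mat below -0.093 m and x of each of red_mat, green_mat, blue_mat in the frame of yellow_mat above -0.155 m and x of yellow_bottle in the frame of light_rack between -0.043 and -0.019 m) or (x of any of red_mat, green_mat, blue_mat in the frame of yellow_mat below -0.155 m and x of yellow_bottle in the frame of light_rack between -0.105 and -0.081 m)) and y of yellow_bottle in the frame of light_rack between -0.012 and 0.012 m and z of yellow_bottle in the frame of light_rack between 0.004 and 0.012 m and ((x of each of red_mat, yellow_mat, blue_mat in the frame of green_mat above -0.031 m and x of green_bottle in the frame of light_rack between 0.081 and 0.105 m) or (x of any of red_mat, yellow_mat, blue_mat in the frame of green_mat below -0.031 m and x of each of red_mat, yellow_mat, blue_mat in the frame of green_mat above -0.093 m and x of green_bottle in the frame of light_rack between 0.019 and 0.043 m) or (x of any of red_mat, yellow_mat, blue_mat in the frame of green_mat below -0.093 m and x of each of red_mat, yellow_mat, blue_mat in the frame of green_mat above -0.155 m and x of green_bottle in the frame of light_rack between -0.043 and -0.019 m) or (x of any of red_mat, yellow_mat, blue_mat in the frame of green_mat below -0.155 m and x of green_bottle in the frame of light_rack between -0.105 and -0.081 m)) and y of green_bottle in the frame of light_rack between -0.012 and 0.012 m and z of green_bottle in the frame of light_rack between 0.004 and 0.012 m and ((x of each of red_mat, yellow_mat, green_mat in the frame of blue_mat above -0.031 m and x of blue_bottle in the frame of light_rack between 0.081 and 0.105 m) or (x of any of red_mat, yellow_mat, green_mat in the frame of blue_mat below -0.031 m and x of each of red_mat, yellow_mat, green_mat in the frame of blue_mat above -0.093 m and x of blue_bottle in the frame of light_rack between 0.019 and 0.043 m) or (x of any of red_mat, yellow_mat, green_mat in the frame of blue_mat below -0.093 m and x of each of red_mat, yellow_mat, green_mat in the frame of blue_mat above -0.155 m and x of blue_bottle in the frame of light_rack between -0.043 and -0.019 m) or (x of any of red_mat, yellow_mat, green_mat in the frame of blue_mat below -0.155 m and x of blue_bottle in the frame of light_rack between -0.105 and -0.081 m)) and y of blue_bottle in the frame of light_rack between -0.012 and 0.012 m and z of blue_bottle in the frame of light_rack between 0.004 and 0.012 m and distance of paint_cup from where it was at the start of the episode below 0.02 m and angle between paint_cup's own z axis and vertical below 0.15 rad); the robot touches nothing.
It fails at once if a bottle is tipped over (more than 0.7 rad from upright) (angle between any of red_bottle, yellow_bottle, green_bottle, blue_bottle's own z axis and vertical above 0.7 rad).
It fails at once if the paint cup is moved more than 40 mm or tipped more than 0.5 rad (distance of paint_cup from where it was at the start of the episode above 0.04 m or angle between paint_cup's own z axis and vertical above 0.5 rad).
It also fails if it takes over 134 s, if anything falls off the work surface, if the arm or the gripper's body presses on something with over 40 N, if the wrist force passes 120 N, or if a joint passes its speed limit or range.

## Robot

A 7-joint arm with a two-finger parallel gripper is mounted at the origin on the work surface; the furniture and walls round the work are solid. World frame = base frame: x ahead of the robot, y to its left, z up, the work surface at z = 0. Lengths are in m, angles in rad, forces in N, time in s.
With the tool pointing down it reaches from about 0.425 to 0.925 m from the base axis. Payload 6.8 kg.
Tool frame: the origin (TCP) lies at the very end of the fingers, on their centre line; the grasp point (between the pads) lies 19 mm behind it; z points along the fingers, y is the line along which they close (so a half turn about z gives the same grasp; the last joint's range is limited). The gripper opens to 85 mm and grips with 20 to 120 N. Pads are 22 mm wide; open, the fingers measure 114 mm over their backs; the gripper's body (76 mm by 85 mm) begins 54 mm behind the grasp point. The pads swing forward as they close: fully open they stand 13 mm farther back than shut.
Start: joints at [1.046, 0.477, 0.022, 1.555, -0.011, 1.109, -0.083], TCP at [0.273, -0.617, 0.231] pointing down, gripper open.
Joint ranges: [-2.96, 2.96], [-0.34, 2.1], [-1.41, 1.46], [0.24, 2.44], [-1.37, 4.51], [0.17, 1.92], [-2.96, 2.96]. Speed limits (rad/s): [2.39, 2.39, 3.14, 3.14, 3.14, 3.14, 3.14].

## Interface

Orientations are given as a rotation vector (axis times angle).
In Python, from bench import get_obs, grab_frame, hand_in gives the robot as it stands.
- The arm moves only by the tool drive_tool, never from a script. Its argument "rows" is a list of rows, each an object with "offset": the shift along the tool's x, y, z as a fraction of full scale, a list of three; "rotation": the turn, a rotation vector about the tool's x, y, z as a fraction of full scale, a list of three; "claw": the opening, from 0 (shut) to 1 (fully open). In form: [{"offset": [tx, ty, tz], "rotation": [wx, wy, wz], "claw": claw}, ...]. A call has 1 to 20 rows; each row is the pose to reach, as a shift and turn from the pose commanded when the call began, along the tool's axes at that moment; what a row does not reach only later rows make up. Full scale, the value 1, is 0.15 m for a shift and 2 rad for a turn. A row lasts 1/12 s, in which the tool goes at most 41.7 mm and 7.16 degrees, less where a joint would pass 70% of its speed; a pose out of reach is approached as far as the arm can. A call with a number of a shift or a turn outside -1 to 1 is refused whole. A call with a gripper value outside its range is refused whole. The fingers move at their own pace and stop on an object; "force" is the grip in N (left out, the last holds). Time passes only in rows, so rows that repeat a pose let the fingers close. It gives the time, the measured TCP pose, the force, the opening and the grip force at its end, in the units of the state.
- get_obs(): the state, without advancing time (a new reading comes with each control period).
- grab_frame(name): name is "side" or "top"; returns a dict with "frame" (400x640x3 uint8, red, green, blue), "z_map" (400x640 float32, m along the optical axis (not along the pixel's ray), 0 where there is no reading), "vfov" (degrees; the focal length in pixels is half the picture's height over the tangent of half this angle, whatever the lens; pixels are square), "cx", "cy" (the principal point, pixels), "R" (3x3) and "t" (3): a world point X has camera coordinates R X + t. Camera axes: x right, y down, z forward; pixel columns grow to the right and rows downward; lengths in m; the calibration is good to about 2 mm. A picture is of the moment at which its call begins.
- hand_in(): hands the job in; it is judged then, once.
The state is a dict: "clock": time; "joints": joint angles; "qvel": joint speeds; "tau": joint torques, N m; "tcp_pos": TCP position; "orientation": TCP orientation; "contact_force": force on the tool from outside, world axes, zero at the start; "moment": the same for the moment, N m; "grip_width": finger opening in m; "gripper_force": force on a finger pad.
Only numpy, scipy, OpenCV 4.12 (cv2) and the standard library are available. Lean on these libraries where they do the work, as an engineer would, in place of code of your own. Each camera call takes 0.05 s, during which the arm holds its last target. There are 200 camera calls.

## Working session

There is one attempt and no reset: what is moved stays moved. The work goes in short steps, Python scripts to look and compute and a tool call to move; the robot and the scene stay as the last step left them, time stands still between calls to the robot, and variables do not carry over. Pictures are saved under pics/ and viewed, at most 14 in all, crops included, and the job is handed in when it is done.

Besides the shell and the picture viewer there is one more tool, called after "Call:" as name([rows], argument=value, ...), one row to a line, values as JSON. drive_tool: Moves the arm, as the interface text tells. Its arguments: {"type":"object","properties":{"rows":{"type":"array","items":{"type":"object","properties":{"offset":{"type":"array","items":{"type":"number"}},"rotation":{"type":"array","items":{"type":"number"}},"claw":{"type":"number"}}}},"force":{"type":"number"}},"required":["rows"]}

```bash
mkdir -p pics; python3 - <<'E'
from bench import *
import cv2,numpy as np
o=get_obs(); print({k:np.round(v,3).tolist() for k,v in o.items()})
for n in ("top","side"):
    f=grab_frame(n); cv2.imwrite(f"pics/{n}0.png",f["frame"][:,:,::-1])
    print(n,f["vfov"],f["cx"],f["cy"],np.round(f["R"],3).tolist(),np.round(f["t"],3), (f["z_map"]>0).mean())
    np.savez(f"pics/{n}0.npz",**f)
E
```

```text
{'clock': 0.0, 'joints': [1.046, 0.478, 0.022, 1.556, -0.011, 1.109, -0.083], 'qvel': [0.002, -0.001, -0.001, -0.001, 0.0, 0.0, 0.002], 'tau': [0.0, -59.645, 1.608, -28.119, 0.012, 0.009, 0.0], 'tcp_pos': [0.273, -0.617, 0.23], 'orientation': [-3.072, -0.65, 0.001], 'contact_force': [-0.071, 0.931, 0.266], 'moment': [0.039, 0.028, -0.033], 'gripper_force': 0.0, 'grip_width': 0.086}
top 43.29398683758101 322.3989333923983 199.46606528665507 [[-0.052, -0.999, -0.001], [-0.976, 0.051, -0.213], [0.213, -0.01, -0.977]] [0.002 0.534 0.962] 0.99590625
side 46.18385935343855 315.5197718900924 191.40139979689863 [[0.997, -0.077, 0.004], [-0.034, -0.491, -0.871], [0.069, 0.868, -0.492]] [-0.534  0.037  1.024] 0.994296875
```

View pics/top0.png

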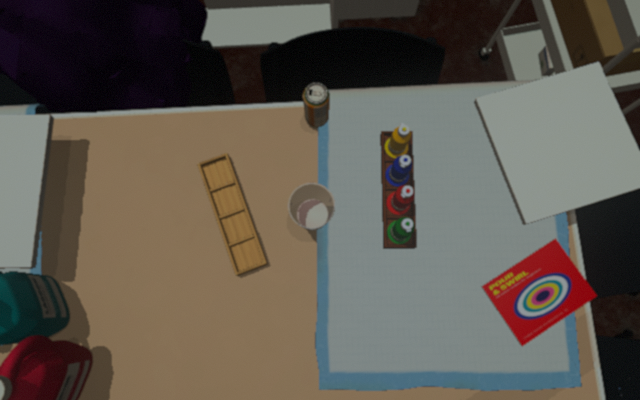

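View pics/side0.png

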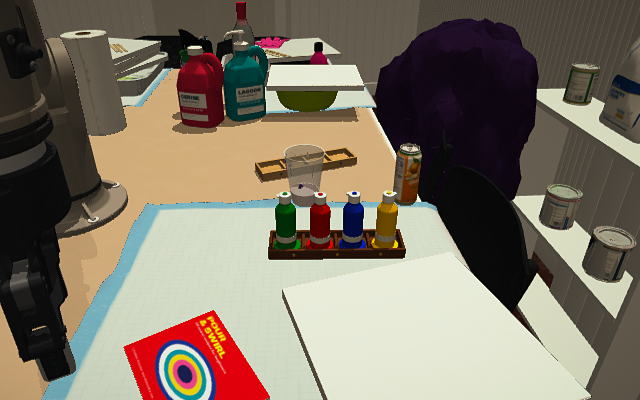

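Top view (image up = +x, right = −y): the dark rack is at px (398,190) with caps, near to far, green (408,225), red (407,192), blue (405,161) and yellow (404,131). The cup is at (311,207) and the light rack at (235,215), tilted. The side view shows the same order, with a board in front of the dark rack and a can beyond it.

```bash
cat > h.py <<'E'
import numpy as np,cv2
def cast(f,uv,z):
    F=f["frame"].shape[0]/2/np.tan(np.radians(float(f["vfov"]))/2)
    uv=np.atleast_2d(uv).astype(float)
    d=np.c_[(uv[:,0]-f["cx"])/F,(uv[:,1]-f["cy"])/F,np.ones(len(uv))]@f["R"]
    c=-f["R"].T@f["t"]; s=(z-c[2])/d[:,2]
    return c+d*s[:,None]
def cloud(f):
    F=f["frame"].shape[0]/2/np.tan(np.radians(float(f["vfov"]))/2)
    v,u=np.mgrid[:400,:640]; Z=f["z_map"]
    P=np.stack([(u-f["cx"])/F*Z,(v-f["cy"])/F*Z,Z],-1)
    return (P-f["t"])@f["R"]
def blobs(m,lo,hi):
    n,l,s,c=cv2.connectedComponentsWithStats(m.astype(np.uint8))
    return [(s[i],c[i],l==i) for i in range(1,n) if lo<=s[i][4]<=hi]
E
python3 - <<'E'
from h import *
f=dict(np.load("pics/top0.npz")); P=cloud(f); z=P[...,2]; im=f["frame"]
print("table z",np.median(z[300:350,100:280]),z[300:350,100:280].std(),"mat",np.median(z[280:350,350:450]))
hsv=cv2.cvtColor(im,cv2.COLOR_RGB2HSV)
# caps: white pixels with z>0.09
roi=np.zeros(z.shape,bool); roi[115:250,375:420]=1
m=roi&(hsv[...,1]<60)&(hsv[...,2]>120)&(z>0.113)
for s,c,_ in blobs(m,10,500): print("cap",s,np.round(c,1),np.round(cast(f,c,0.123),4), np.round(np.median(P[_],0),4))
# light rack
for nm,(a,b,c,d) in {"light":(145,285,190,280),"dark":(120,255,370,425)}.items():
    r=np.zeros(z.shape,bool); r[a:b,c:d]=1
    m=r&(z>0.005)&(z<0.03) if nm=="light" else r&(z>.005)
    Q=P[m]; print(nm,m.sum(),np.percentile(Q[:,2],[5,50,95]))
    if nm=="light":
        # top outline: contour cast at z=.022
        k=max(blobs(m,100,99999),key=lambda b:b[0][4])[2]
        cs,_=cv2.findContours(k.astype(np.uint8),0,1); pts=max(cs,key=len)[:,0]
        R=cv2.minAreaRect(cast(f,pts,0.022)[:,:2].astype(np.float32)*1000); print(R, cv2.boxPoints(R))
        cv2.imwrite("pics/lm.png",k*255)
# wood colour mask for light
print("light hsv",hsv[160:275:12,235], "tbl",hsv[300,200],"dark",hsv[245,390],hsv[190,384])
# heights coarse map
g=np.full((14,22),-1.)
ix=((P[...,0]-.2)/.05).astype(int); iy=((0.55-P[...,1])/.05).astype(int)
ok=(P[...,0]>.2)&(P[...,1]<.55)&(ix<14)&(iy<22)&(iy>=0)&(f["z_map"]>0)
np.maximum.at(g,(ix[ok],iy[ok]),z[ok]); print("rows x .2.. cols y .55 down"); print((g*1000).astype(int))
r=np.zeros(z.shape,bool); r[175:240,280:340]=1; m=r&(z>.05); print("cup",m.sum(),P[m].min(0),P[m].max(0),np.median(P[m],0))
E
```

```text
table z 0.000390897106166807 0.070122565303284 mat 0.0009097764535932134
cap [399 123  11  11  77] [403.4 128.4] [[ 0.6527 -0.1902  0.123 ]] [ 0.6527 -0.1894  0.1211]
cap [400 155  11  12  79] [404.4 160.1] [[ 0.5884 -0.1866  0.123 ]] [ 0.5888 -0.1856  0.1211]
cap [402 186  11  11  81] [406.7 190.9] [[ 0.5274 -0.1856  0.123 ]] [ 0.5275 -0.1853  0.1214]
cap [402 219  11  12  83] [407.2 224. ] [[ 0.4639 -0.181   0.123 ]] [ 0.4641 -0.1817  0.1204]
light 3962 [0.00569028 0.00951409 0.02333488]
((522.53125, 163.8421630859375), (258.47186279296875, 71.623046875), 17.824254989624023) [[388.5368   158.37582 ]
 [410.4605    90.190704]
 [656.5257   169.3085  ]
 [634.602    237.49362 ]]
dark 4031 [0.00687891 0.02301586 0.12162788]
light hsv [[ 17  94 136]
 [ 16  99  72]
 [ 18 147 104]
 [ 18 143 143]
 [ 17 143 137]
 [ 17 143 141]
 [ 17 141 139]
 [ 17 145  81]
 [ 17 145 132]
 [ 17 143 114]] tbl [ 16  95 134] dark [  9 118  65] [  9 131  66]
rows x .2.. cols y .55 down
[[  214   235   139     5     5     7     5     4     6     6     6     9
      7     6     6     6     6     7     7    12     7 
[... 1325 characters left out ...]
 5     6     6     6   106   107   108   110   109]
 [  154   137   127     4     5     6     6     5     7     4     6   134
      6     7     5     6     6     6     5     4   106   108]
 [  203   251   252   219    38   -10  -131  -122   -87   -84  -117 -1000
    -10   -10   -11    -9   -10   -10   -11    -9    -9   -10]
 [  250   263   263   250   142   107    52    31    -8    52    61    61
     19    17    61    62    58    36 -1000 -1000 -1000 -1000]]
cup 903 [ 0.31601248 -0.04706625  0.05008832] [0.55385927 0.04118703 1.05418036] [ 0.53387992 -0.0022255   0.09932987][ WARN:0@0.232] global loadsave.cpp:1063 imwrite_ Unsupported depth image for selected encoder is fallbacked to CV_8U.
```

Start places from the robot are green, red, blue, yellow, so green goes to compartment 4, red to 3, blue to 2 and yellow to 1. The light rack's centre is (0.5225, 0.164) with a yaw of 17.8°. I'll start moving now.

Call:
drive_tool([
  {"offset": [0.2,-0.18,0],"rotation": [0,0,0.06],"claw": 1},
  {"offset": [0.4,-0.36,0],"rotation": [0,0,0.12],"claw": 1},
  {"offset": [0.6,-0.54,0],"rotation": [0,0,0.18],"claw": 1},
  {"offset": [0.78,-0.713,0],"rotation": [0,0,0.231],"claw": 1},
  {"offset": [0.78,-0.713,0],"rotation": [0,0,0.231],"claw": 1},
  {"offset": [0.78,-0.713,0],"rotation": [0,0,0.231],"claw": 1},
  {"offset": [0.78,-0.713,0],"rotation": [0,0,0.231],"claw": 1},
], force=40)

```text
clock: 0.68
tcp_pos: [0.3367, -0.4724, 0.2313]
orientation: [3.14, -0.069, -0.001]
contact_force: [0.2, 0.1, -0.7]
grip_width: 0.0856
gripper_force: 0.0
```

Call:
drive_tool([
  {"offset": [0.1,-0.25,0],"rotation": [0,0,0],"claw": 1},
  {"offset": [0.2,-0.5,0],"rotation": [0,0,0],"claw": 1},
  {"offset": [0.3,-0.75,0],"rotation": [0,0,0],"claw": 1},
  {"offset": [0.38,-0.99,0],"rotation": [0,0,0],"claw": 1},
  {"offset": [0.38,-0.99,0],"rotation": [0,0,0],"claw": 1},
])

```text
clock: 1.1
tcp_pos: [0.4037, -0.3204, 0.2312]
orientation: [-3.138, 0.058, -0.002]
contact_force: [0.2, 0.2, -0.3]
grip_width: 0.0855
gripper_force: 0.0
```

Call:
drive_tool([
  {"offset": [0.1,-0.25,0],"rotation": [0,0,0],"claw": 1},
  {"offset": [0.2,-0.5,0],"rotation": [0,0,0],"claw": 1},
  {"offset": [0.3,-0.75,0],"rotation": [0,0,0],"claw": 1},
  {"offset": [0.38,-0.99,0],"rotation": [0,0,0],"claw": 1},
  {"offset": [0.38,-0.99,0],"rotation": [0,0,0],"claw": 1},
  {"offset": [0.38,-0.99,0],"rotation": [0,0,0],"claw": 1},
  {"offset": [0.38,-0.99,0],"rotation": [0,0,0],"claw": 1},
])

```text
clock: 1.68
tcp_pos: [0.4639, -0.1825, 0.2311]
orientation: [3.14, -0.074, -0.001]
contact_force: [-0.3, -0.7, -0.3]
grip_width: 0.0852
gripper_force: 0.0
```

Call:
drive_tool([
  {"offset": [0,0.01,0.25],"claw": 1},
  {"offset": [0,0.01,0.5],"claw": 1},
  {"offset": [0,0.01,0.7],"claw": 1},
  {"offset": [0,0.01,0.76],"claw": 1},
  {"offset": [0,0.01,0.76],"claw": 1},
  {"offset": [0,0.01,0.76],"claw": 1},
])

```text
validation failed for argument at $.ro...
```

Call:
drive_tool([
  {"offset": [0,0,0.1],"claw": 1},
  {"offset": [0,0,0.2],"claw": 1},
  {"offset": [0,0,0.3],"claw": 1},
  {"offset": [0,0,0.4],"claw": 1},
  {"offset": [0,0,0.4],"claw": 1},
  {"offset": [0,0,0.4],"claw": 1},
  {"offset": [0,0,0.4],"claw": 0.2},
  {"offset": [0,0,0.4],"claw": 0.2},
  {"offset": [0,0,0.4],"claw": 0.2},
  {"offset": [0,0,0.4],"claw": 0.2},
  {"offset": [0,0,0.4],"claw": 0.2},
  {"offset": [0,0,0.4],"claw": 0.2},
  {"offset": [0,0,0.4],"claw": 0.2},
  {"offset": [0,0,0.4],"claw": 0.2},
], force=30)

```text
validation failed for argument at $.ro...
```

```bash
python3 - <<'E'
from bench import *
import cv2
f=grab_frame("side"); cv2.imwrite("pics/s1.png",cv2.resize(f["frame"][100:280,200:480,::-1],None,fx=2.5,fy=2.5))
E
```

```text
(no output)
```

View pics/s1.png

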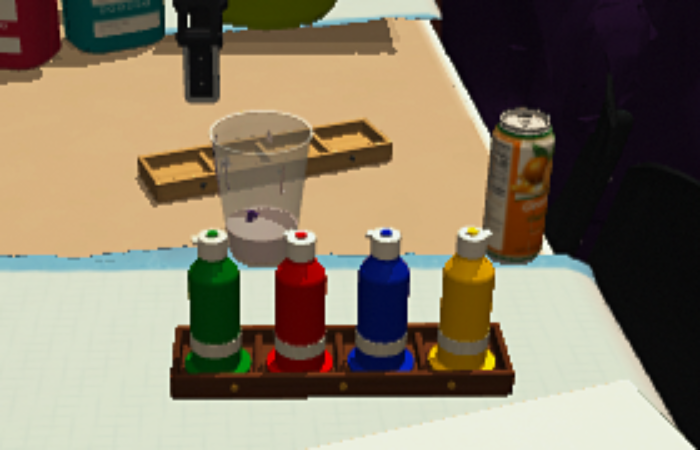

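Both moves were refused because the rotation was missing. The picture shows the gripper above the green bottle at crop px (205,60) and nothing disturbed. I'll retry with rotations.

Call:
drive_tool([
  {"offset": [0,-0.01,0.25],"rotation": [0,0,0],"claw": 1},
  {"offset": [0,-0.01,0.5],"rotation": [0,0,0],"claw": 1},
  {"offset": [0,-0.01,0.7],"rotation": [0,0,0],"claw": 1},
  {"offset": [0,-0.01,0.76],"rotation": [0,0,0],"claw": 1},
  {"offset": [0,-0.01,0.76],"rotation": [0,0,0],"claw": 1},
  {"offset": [0,-0.01,0.76],"rotation": [0,0,0],"claw": 1},
])

```text
clock: 2.23
tcp_pos: [0.4645, -0.1804, 0.118]
orientation: [3.14, -0.074, 0.0]
contact_force: [0.6, -0.5, -0.2]
grip_width: 0.0856
gripper_force: 0.0
```

Call:
drive_tool([
  {"offset": [0,0,0.1],"rotation": [0,0,0],"claw": 1},
  {"offset": [0,0,0.2],"rotation": [0,0,0],"claw": 1},
  {"offset": [0,0,0.3],"rotation": [0,0,0],"claw": 1},
  {"offset": [0,0,0.4],"rotation": [0,0,0],"claw": 1},
  {"offset": [0,0,0.4],"rotation": [0,0,0],"claw": 1},
  {"offset": [0,0,0.4],"rotation": [0,0,0],"claw": 1},
  {"offset": [0,0,0.4],"rotation": [0,0,0],"claw": 0.2},
  {"offset": [0,0,0.4],"rotation": [0,0,0],"claw": 0.2},
  {"offset": [0,0,0.4],"rotation": [0,0,0],"claw": 0.2},
  {"offset": [0,0,0.4],"rotation": [0,0,0],"claw": 0.2},
  {"offset": [0,0,0.4],"rotation": [0,0,0],"claw": 0.2},
  {"offset": [0,0,0.4],"rotation": [0,0,0],"claw": 0.2},
  {"offset": [0,0,0.4],"rotation": [0,0,0],"claw": 0.2},
  {"offset": [0,0,0.4],"rotation": [0,0,0],"claw": 0.2},
], force=30)

```text
clock: 3.4
tcp_pos: [0.4652, -0.1796, 0.0582]
orientation: [3.14, -0.072, 0.003]
contact_force: [-1.0, -0.5, 6.3]
grip_width: 0.0369
gripper_force: 29.6
```

```bash
python3 - <<'E'
from bench import *
import cv2
f=grab_frame("side"); cv2.imwrite("pics/s2.png",cv2.resize(f["frame"][100:280,200:480,::-1],None,fx=2.5,fy=2.5))
E
```

```text
(no output)
```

View pics/s2.png

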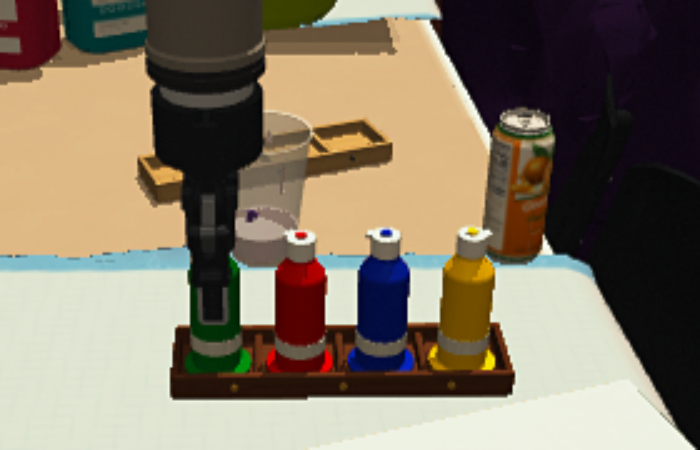

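The green bottle is gripped upright mid-body at crop px (215,310), 36.9 mm wide.

Call:
drive_tool([
  {"offset": [0,0,-0.07],"rotation": [0,0,0],"claw": 0.2},
  {"offset": [0,0,-0.2],"rotation": [0,0,0],"claw": 0.2},
  {"offset": [0,0,-0.36],"rotation": [0,0,0],"claw": 0.2},
  {"offset": [0,0,-0.52],"rotation": [0,0,0],"claw": 0.2},
  {"offset": [0,0,-0.68],"rotation": [0,0,0],"claw": 0.2},
  {"offset": [0,0,-0.84],"rotation": [0,0,0],"claw": 0.2},
  {"offset": [0,0,-1],"rotation": [0,0,0],"claw": 0.2},
  {"offset": [0,0,-1],"rotation": [0,0,0],"claw": 0.2},
  {"offset": [0,0,-1],"rotation": [0,0,0],"claw": 0.2},
])

```text
clock: 4.2
tcp_pos: [0.4648, -0.179, 0.2088]
orientation: [3.14, -0.071, 0.004]
contact_force: [-0.2, -0.5, -2.2]
grip_width: 0.0375
gripper_force: 30.2
```

Call:
drive_tool([
  {"offset": [0.03,-0.07,0],"rotation": [0,0,0],"claw": 0.2},
  {"offset": [0.08,-0.22,0],"rotation": [0,0,0],"claw": 0.2},
  {"offset": [0.14,-0.4,0],"rotation": [0,0,0],"claw": 0.2},
  {"offset": [0.2,-0.6,0],"rotation": [0,0,0],"claw": 0.2},
  {"offset": [0.287,-0.84,0],"rotation": [0,0,0],"claw": 0.2},
  {"offset": [0.287,-0.84,0],"rotation": [0,0,0],"claw": 0.2},
])

```text
clock: 4.7
tcp_pos: [0.5147, -0.0456, 0.2062]
orientation: [-3.136, 0.054, 0.001]
contact_force: [1.0, 1.5, -0.3]
grip_width: 0.0372
gripper_force: 30.2
```

Call:
drive_tool([
  {"offset": [0.06,-0.17,0],"rotation": [0,0,0],"claw": 0.2},
  {"offset": [0.12,-0.35,0],"rotation": [0,0,0],"claw": 0.2},
  {"offset": [0.18,-0.53,0],"rotation": [0,0,0],"claw": 0.2},
  {"offset": [0.24,-0.7,0],"rotation": [0,0,0],"claw": 0.2},
  {"offset": [0.287,-0.84,0],"rotation": [0,0,0],"claw": 0.2},
  {"offset": [0.287,-0.84,0],"rotation": [0,0,0],"claw": 0.2},
])

```text
clock: 5.2
tcp_pos: [0.5617, 0.0759, 0.2059]
orientation: [-3.138, 0.059, 0.003]
contact_force: [-0.2, 0.4, -1.0]
grip_width: 0.0375
gripper_force: 30.3
```

Call:
drive_tool([
  {"offset": [0.06,-0.17,0],"rotation": [0,0,-0.03],"claw": 0.2},
  {"offset": [0.12,-0.35,0],"rotation": [0,0,-0.06],"claw": 0.2},
  {"offset": [0.18,-0.53,0],"rotation": [0,0,-0.1],"claw": 0.2},
  {"offset": [0.24,-0.7,0],"rotation": [0,0,-0.14],"claw": 0.2},
  {"offset": [0.287,-0.84,0],"rotation": [0,0,-0.178],"claw": 0.2},
  {"offset": [0.287,-0.84,0],"rotation": [0,0,-0.178],"claw": 0.2},
  {"offset": [0.287,-0.84,0],"rotation": [0,0,-0.178],"claw": 0.2},
  {"offset": [0.287,-0.84,0],"rotation": [0,0,-0.178],"claw": 0.2},
])

```text
clock: 5.87
tcp_pos: [0.6095, 0.1918, 0.2058]
orientation: [3.103, 0.484, -0.005]
contact_force: [0.4, -1.1, -1.0]
grip_width: 0.0373
gripper_force: 30.3
```

```bash
python3 - <<'E'
from bench import *
from h import *
f=grab_frame("top"); cv2.imwrite("pics/t3.png",cv2.resize(f["frame"][100:300,180:440,::-1],None,fx=2.5,fy=2.5))
g=grab_frame("side"); cv2.imwrite("pics/s3.png",cv2.resize(g["frame"][60:280,200:480,::-1],None,fx=2,fy=2))
o=get_obs();print(o["tcp_pos"],o["orientation"],o["grip_width"])
E
```

```text
[0.60998327 0.19104828 0.20655168] [ 3.10310064e+00  4.82509461e-01 -2.44892537e-03] 0.03726316783618977
```

View pics/s3.png

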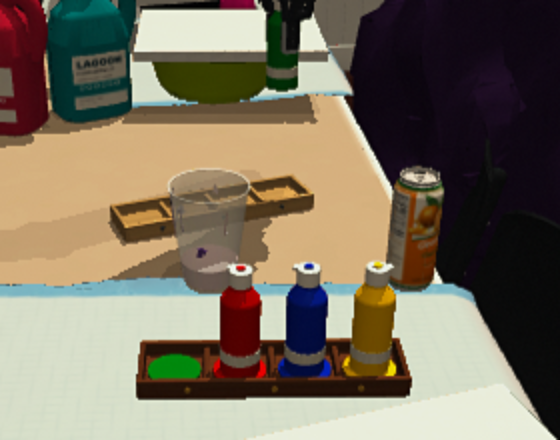

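The green bottle hangs upright above the far compartment, at crop px (283,50), with the cup undisturbed. Next I lower it.

Call:
drive_tool([
  {"offset": [0.01,0,0.14],"rotation": [0,0,0],"claw": 0.2},
  {"offset": [0.01,0,0.3],"rotation": [0,0,0],"claw": 0.2},
  {"offset": [0.01,0,0.46],"rotation": [0,0,0],"claw": 0.2},
  {"offset": [0.01,0,0.62],"rotation": [0,0,0],"claw": 0.2},
  {"offset": [0.01,0,0.76],"rotation": [0,0,0],"claw": 0.2},
  {"offset": [0.01,0,0.85],"rotation": [0,0,0],"claw": 0.2},
  {"offset": [0.01,0,0.91],"rotation": [0,0,0],"claw": 0.2},
  {"offset": [0.01,0,0.96],"rotation": [0,0,0],"claw": 0.2},
  {"offset": [0.01,0,0.99],"rotation": [0,0,0],"claw": 0.2},
  {"offset": [0.01,0,1],"rotation": [0,0,0],"claw": 0.2},
  {"offset": [0.01,0,1],"rotation": [0,0,0],"claw": 0.2},
  {"offset": [0.01,0,1],"rotation": [0,0,0],"claw": 0.2},
])

```text
clock: 6.97
tcp_pos: [0.6124, 0.1935, 0.0582]
orientation: [-3.103, -0.486, -0.002]
contact_force: [-0.6, 0.1, -1.6]
grip_width: 0.0374
gripper_force: 30.3
```

```bash
python3 - <<'E'
from bench import *
from h import *
f=grab_frame("side"); cv2.imwrite("pics/s4.png",cv2.resize(f["frame"][80:230,220:420,::-1],None,fx=3,fy=3))
E
```

```text
(no output)
```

View pics/s4.png

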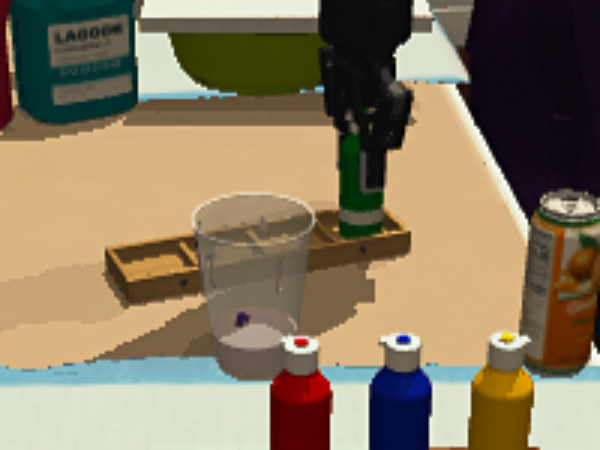

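The green bottle is inside the far compartment (crop px 362,215), about 3 mm above its floor. I lower a little more, release and rise.

Call:
drive_tool([
  {"offset": [0,0,0.01],"rotation": [0,0,0],"claw": 0.2},
  {"offset": [0,0,0.017],"rotation": [0,0,0],"claw": 0.2},
  {"offset": [0,0,0.017],"rotation": [0,0,0],"claw": 0.2},
  {"offset": [0,0,0.017],"rotation": [0,0,0],"claw": 1},
  {"offset": [0,0,0.017],"rotation": [0,0,0],"claw": 1},
  {"offset": [0,0,0.017],"rotation": [0,0,0],"claw": 1},
  {"offset": [0,0,0.017],"rotation": [0,0,0],"claw": 1},
  {"offset": [0,0,0.017],"rotation": [0,0,0],"claw": 1},
  {"offset": [0,0,0.017],"rotation": [0,0,0],"claw": 1},
  {"offset": [0,0,-0.1],"rotation": [0,0,0],"claw": 1},
  {"offset": [0,0,-0.35],"rotation": [0,0,0],"claw": 1},
  {"offset": [0,0,-0.6],"rotation": [0,0,0],"claw": 1},
  {"offset": [0,0,-0.85],"rotation": [0,0,0],"claw": 1},
  {"offset": [0,0,-1],"rotation": [0,0,0],"claw": 1},
  {"offset": [0,0,-1],"rotation": [0,0,0],"claw": 1},
  {"offset": [0,0,-1],"rotation": [0,0,0],"claw": 1},
])

```text
clock: 8.35
tcp_pos: [0.6127, 0.1935, 0.209]
orientation: [-3.103, -0.486, -0.005]
contact_force: [0.3, -0.3, -0.5]
grip_width: 0.0855
gripper_force: 0.0
```

Call:
drive_tool([
  {"offset": [-0.1,0.18,0],"rotation": [0,0,0.045],"claw": 1},
  {"offset": [-0.2,0.36,0],"rotation": [0,0,0.09],"claw": 1},
  {"offset": [-0.32,0.55,0],"rotation": [0,0,0.135],"claw": 1},
  {"offset": [-0.437,0.743,0],"rotation": [0,0,0.178],"claw": 1},
  {"offset": [-0.437,0.743,0],"rotation": [0,0,0.178],"claw": 1},
  {"offset": [-0.437,0.743,0],"rotation": [0,0,0.178],"claw": 1},
  {"offset": [-0.437,0.743,0],"rotation": [0,0,0.178],"claw": 1},
])

```text
clock: 8.93
tcp_pos: [0.5828, 0.0674, 0.2061]
orientation: [-3.141, 0.07, 0.003]
contact_force: [-0.3, 0.6, 0.1]
grip_width: 0.0855
gripper_force: 0.0
```

Call:
drive_tool([
  {"offset": [-0.04,0.2,0],"rotation": [0,0,0],"claw": 1},
  {"offset": [-0.08,0.45,0],"rotation": [0,0,0],"claw": 1},
  {"offset": [-0.11,0.7,0],"rotation": [0,0,0],"claw": 1},
  {"offset": [-0.15,0.85,0],"rotation": [0,0,0],"claw": 1},
  {"offset": [-0.15,0.85,0],"rotation": [0,0,0],"claw": 1},
  {"offset": [-0.15,0.85,0],"rotation": [0,0,0],"claw": 1},
])

```text
clock: 9.43
tcp_pos: [0.5552, -0.0593, 0.2067]
orientation: [-3.14, 0.072, 0.001]
contact_force: [0.1, 0.2, -0.2]
grip_width: 0.0857
gripper_force: 0.0
```

```bash
cat > chk.py <<'E'
from bench import *
from h import *
import sys
f=grab_frame("top"); P=cloud(f); z=P[...,2]; im=f["frame"]; hsv=cv2.cvtColor(im,cv2.COLOR_RGB2HSV)
m=(hsv[...,1]<60)&(hsv[...,2]>110)&(z>0.105)&(z<.13); m[:,:190]=0;m[:115]=0;m[260:]=0;m[:,430:]=0; m[:,285:345]=0
c=np.array([.5225,.1638]); a=np.radians(17.8); X=np.array([np.cos(a),np.sin(a)]); Y=np.array([-X[1],X[0]])
for s,q,k in blobs(m,20,500):
    p=cast(f,q,.120 if q[0]<300 else .123)[0]; d=p[:2]-c
    print("cap px",np.round(q,1),"area",s[4],"xyz",np.round(p,4),"z",np.round(np.median(z[k]),4),("rack frame",np.round([d@X,d@Y],4)) if q[0]<300 else "")
o=get_obs(); print(np.round(o["tcp_pos"],4),np.round(o["orientation"],3),o["clock"])
if len(sys.argv)>1: cv2.imwrite(sys.argv[1],cv2.resize(im[100:300,180:440,::-1],None,fx=2.5,fy=2.5))
E
python3 chk.py pics/t4.png
```

```text
cap px [208.4 159.1] area 90 xyz [0.6108 0.1907 0.12  ] z 0.1179 ('rack frame', array([ 0.0923, -0.0014]))
[ 0.5555 -0.0577  0.2068] [-3.14e+00  6.80e-02  1.00e-03] 9.4833
```

View pics/t4.png

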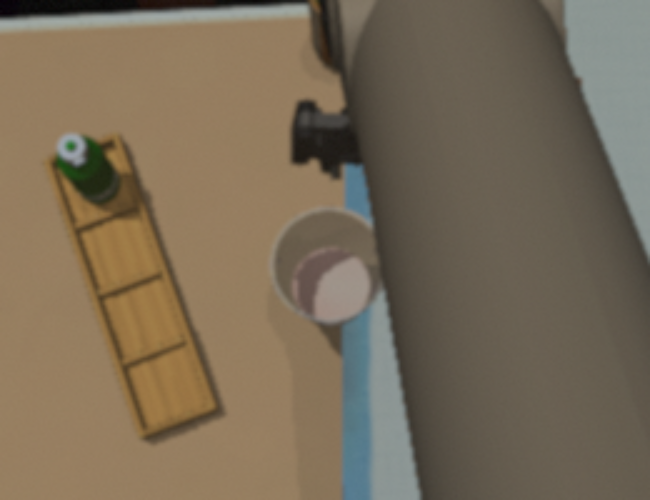

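The green bottle stands upright in the far compartment (crop px 72,150), at rack position (92, −1) mm, and the cup is untouched. Next is red.

Call:
drive_tool([
  {"offset": [-0.04,0.25,0],"rotation": [0,0,0],"claw": 1},
  {"offset": [-0.08,0.5,0],"rotation": [0,0,0],"claw": 1},
  {"offset": [-0.12,0.72,0],"rotation": [0,0,0],"claw": 1},
  {"offset": [-0.148,0.855,0],"rotation": [0,0,0],"claw": 1},
  {"offset": [-0.148,0.855,0],"rotation": [0,0,0],"claw": 1},
  {"offset": [-0.148,0.855,0],"rotation": [0,0,0],"claw": 1},
  {"offset": [-0.148,0.855,0],"rotation": [0,0,0],"claw": 1},
  {"offset": [-0.148,0.855,0.2],"rotation": [0,0,0],"claw": 1},
  {"offset": [-0.148,0.855,0.4],"rotation": [0,0,0],"claw": 1},
  {"offset": [-0.148,0.855,0.6],"rotation": [0,0,0],"claw": 1},
  {"offset": [-0.148,0.855,0.6],"rotation": [0,0,0],"claw": 1},
  {"offset": [-0.148,0.855,0.6],"rotation": [0,0,0],"claw": 1},
])

```text
clock: 10.48
tcp_pos: [0.5271, -0.1838, 0.1164]
orientation: [-3.139, 0.065, 0.005]
contact_force: [-0.0, 0.5, -0.1]
grip_width: 0.0854
gripper_force: 0.0
```

Call:
drive_tool([
  {"offset": [0,0.01,0.13],"rotation": [0,0,0],"claw": 1},
  {"offset": [0,0.01,0.27],"rotation": [0,0,0],"claw": 1},
  {"offset": [0,0.01,0.395],"rotation": [0,0,0],"claw": 1},
  {"offset": [0,0.01,0.395],"rotation": [0,0,0],"claw": 1},
  {"offset": [0,0.01,0.395],"rotation": [0,0,0],"claw": 1},
  {"offset": [0,0.01,0.395],"rotation": [0,0,0],"claw": 0.2},
  {"offset": [0,0.01,0.395],"rotation": [0,0,0],"claw": 0.2},
  {"offset": [0,0.01,0.395],"rotation": [0,0,0],"claw": 0.2},
  {"offset": [0,0.01,0.395],"rotation": [0,0,0],"claw": 0.2},
  {"offset": [0,0.01,0.395],"rotation": [0,0,0],"claw": 0.2},
  {"offset": [0,0.01,0.395],"rotation": [0,0,0],"claw": 0.2},
  {"offset": [0,0.01,0.395],"rotation": [0,0,0],"claw": 0.2},
])

```text
clock: 11.48
tcp_pos: [0.528, -0.1882, 0.0592]
orientation: [3.14, -0.071, 0.003]
contact_force: [-1.3, 0.5, 7.9]
grip_width: 0.0373
gripper_force: 29.6
```

Call:
drive_tool([
  {"offset": [0,0,-0.07],"rotation": [0,0,0],"claw": 0.2},
  {"offset": [0,0,-0.2],"rotation": [0,0,0],"claw": 0.2},
  {"offset": [0,0,-0.36],"rotation": [0,0,0],"claw": 0.2},
  {"offset": [0,0,-0.52],"rotation": [0,0,0],"claw": 0.2},
  {"offset": [0,0,-0.68],"rotation": [0,0,0],"claw": 0.2},
  {"offset": [0,0,-0.84],"rotation": [0,0,0],"claw": 0.2},
  {"offset": [0,0,-1],"rotation": [0,0,0],"claw": 0.2},
  {"offset": [0,0,-1],"rotation": [0,0,0],"claw": 0.2},
  {"offset": [0,0,-1],"rotation": [0,0,0],"claw": 0.2},
])

```text
clock: 12.23
tcp_pos: [0.5279, -0.1881, 0.2098]
orientation: [3.14, -0.071, 0.005]
contact_force: [-0.7, -0.4, -2.3]
grip_width: 0.0371
gripper_force: 30.4
```

Call:
drive_tool([
  {"offset": [0,-0.07,0],"rotation": [0,0,0],"claw": 0.2},
  {"offset": [0.01,-0.22,0],"rotation": [0,0,0],"claw": 0.2},
  {"offset": [0.01,-0.4,0],"rotation": [0,0,0],"claw": 0.2},
  {"offset": [0.017,-0.6,0],"rotation": [0,0,0],"claw": 0.2},
  {"offset": [0.017,-0.802,0],"rotation": [0,0,0],"claw": 0.2},
  {"offset": [0.017,-0.802,0],"rotation": [0,0,0],"claw": 0.2},
])

```text
clock: 12.73
tcp_pos: [0.5345, -0.0593, 0.2067]
orientation: [-3.137, 0.056, 0.004]
contact_force: [0.3, 0.7, -0.3]
grip_width: 0.0371
gripper_force: 30.4
```

Call:
drive_tool([
  {"offset": [0,-0.17,0],"rotation": [0,0,0],"claw": 0.2},
  {"offset": [0.01,-0.34,0],"rotation": [0,0,0],"claw": 0.2},
  {"offset": [0.01,-0.5,0],"rotation": [0,0,0],"claw": 0.2},
  {"offset": [0.017,-0.66,0],"rotation": [0,0,0],"claw": 0.2},
  {"offset": [0.017,-0.802,0],"rotation": [0,0,0],"claw": 0.2},
  {"offset": [0.017,-0.802,0],"rotation": [0,0,0],"claw": 0.2},
])

```text
clock: 13.23
tcp_pos: [0.5418, 0.0586, 0.2068]
orientation: [-3.138, 0.059, 0.004]
contact_force: [0.6, 0.8, -1.1]
grip_width: 0.0367
gripper_force: 30.5
```

Call:
drive_tool([
  {"offset": [0,-0.17,0],"rotation": [0,0,-0.03],"claw": 0.2},
  {"offset": [0.01,-0.34,0],"rotation": [0,0,-0.06],"claw": 0.2},
  {"offset": [0.01,-0.5,0],"rotation": [0,0,-0.1],"claw": 0.2},
  {"offset": [0.017,-0.66,0],"rotation": [0,0,-0.14],"claw": 0.2},
  {"offset": [0.017,-0.802,0],"rotation": [0,0,-0.178],"claw": 0.2},
  {"offset": [0.017,-0.802,0],"rotation": [0,0,-0.178],"claw": 0.2},
  {"offset": [0.017,-0.802,0],"rotation": [0,0,-0.178],"claw": 0.2},
  {"offset": [0.017,-0.802,0],"rotation": [0,0,-0.178],"claw": 0.2},
])

```text
clock: 13.9
tcp_pos: [0.5506, 0.1711, 0.207]
orientation: [3.103, 0.484, -0.003]
contact_force: [0.0, -0.6, -1.8]
grip_width: 0.0368
gripper_force: 30.5
```

Call:
drive_tool([
  {"offset": [0.01,0,0.14],"rotation": [0,0,0],"claw": 0.2},
  {"offset": [0.01,0,0.3],"rotation": [0,0,0],"claw": 0.2},
  {"offset": [0.01,0,0.46],"rotation": [0,0,0],"claw": 0.2},
  {"offset": [0.01,0,0.62],"rotation": [0,0,0],"claw": 0.2},
  {"offset": [0.01,0,0.76],"rotation": [0,0,0],"claw": 0.2},
  {"offset": [0.01,0,0.85],"rotation": [0,0,0],"claw": 0.2},
  {"offset": [0.01,0,0.91],"rotation": [0,0,0],"claw": 0.2},
  {"offset": [0.01,0,0.96],"rotation": [0,0,0],"claw": 0.2},
  {"offset": [0.01,0,0.99],"rotation": [0,0,0],"claw": 0.2},
  {"offset": [0.01,0,1],"rotation": [0,0,0],"claw": 0.2},
  {"offset": [0.01,0,1],"rotation": [0,0,0],"claw": 0.2},
  {"offset": [0.01,0,1],"rotation": [0,0,0],"claw": 0.2},
])

```text
clock: 14.9
tcp_pos: [0.5532, 0.1729, 0.0588]
orientation: [-3.104, -0.486, -0.002]
contact_force: [0.7, 0.2, -1.5]
grip_width: 0.0371
gripper_force: 30.5
```

Call:
drive_tool([
  {"offset": [0,0,0.01],"rotation": [0,0,0],"claw": 0.2},
  {"offset": [0,0,0.017],"rotation": [0,0,0],"claw": 0.2},
  {"offset": [0,0,0.017],"rotation": [0,0,0],"claw": 0.2},
  {"offset": [0,0,0.017],"rotation": [0,0,0],"claw": 1},
  {"offset": [0,0,0.017],"rotation": [0,0,0],"claw": 1},
  {"offset": [0,0,0.017],"rotation": [0,0,0],"claw": 1},
  {"offset": [0,0,0.017],"rotation": [0,0,0],"claw": 1},
  {"offset": [0,0,0.017],"rotation": [0,0,0],"claw": 1},
  {"offset": [0,0,0.017],"rotation": [0,0,0],"claw": 1},
  {"offset": [0,0,-0.1],"rotation": [0,0,0],"claw": 1},
  {"offset": [0,0,-0.35],"rotation": [0,0,0],"claw": 1},
  {"offset": [0,0,-0.6],"rotation": [0,0,0],"claw": 1},
  {"offset": [0,0,-0.85],"rotation": [0,0,0],"claw": 1},
  {"offset": [0,0,-1],"rotation": [0,0,0],"claw": 1},
  {"offset": [0,0,-1],"rotation": [0,0,0],"claw": 1},
  {"offset": [0,0,-1],"rotation": [0,0,0],"claw": 1},
])

```text
clock: 16.23
tcp_pos: [0.5534, 0.173, 0.2095]
orientation: [-3.103, -0.486, -0.005]
contact_force: [-0.0, -0.2, -1.6]
grip_width: 0.085
gripper_force: 0.0
```

Call:
drive_tool([
  {"offset": [-0.04,0.18,0],"rotation": [0,0,0.045],"claw": 1},
  {"offset": [-0.08,0.36,0],"rotation": [0,0,0.09],"claw": 1},
  {"offset": [-0.12,0.55,0],"rotation": [0,0,0.135],"claw": 1},
  {"offset": [-0.171,0.785,0],"rotation": [0,0,0.178],"claw": 1},
  {"offset": [-0.171,0.785,0],"rotation": [0,0,0.178],"claw": 1},
  {"offset": [-0.171,0.785,0],"rotation": [0,0,0.178],"claw": 1},
  {"offset": [-0.171,0.785,0],"rotation": [0,0,0.178],"claw": 1},
])

```text
clock: 16.82
tcp_pos: [0.5634, 0.0531, 0.2067]
orientation: [-3.141, 0.07, 0.004]
contact_force: [0.1, 0.7, 0.3]
grip_width: 0.0852
gripper_force: 0.0
```

Call:
drive_tool([
  {"offset": [0.03,0.2,0],"rotation": [0,0,0],"claw": 1},
  {"offset": [0.06,0.45,0],"rotation": [0,0,0],"claw": 1},
  {"offset": [0.1,0.7,0],"rotation": [0,0,0],"claw": 1},
  {"offset": [0.114,0.795,0],"rotation": [0,0,0],"claw": 1},
  {"offset": [0.114,0.795,0],"rotation": [0,0,0],"claw": 1},
  {"offset": [0.114,0.795,0],"rotation": [0,0,0],"claw": 1},
])

```text
clock: 17.32
tcp_pos: [0.5757, -0.0662, 0.2073]
orientation: [-3.14, 0.07, 0.002]
contact_force: [0.2, 0.2, -0.5]
grip_width: 0.0858
gripper_force: 0.0
```

```bash
python3 chk.py
```

```text
cap px [208.4 159.2] area 89 xyz [0.6108 0.1908 0.12  ] z 0.1178 ('rack frame', array([ 0.0923, -0.0013]))
cap px [217.7 188.6] area 89 xyz [0.5514 0.1733 0.12  ] z 0.118 ('rack frame', array([0.0304, 0.0002]))
[ 0.5757 -0.0648  0.2075] [-3.139e+00  6.700e-02  2.000e-03] 17.3667
```

Call:
drive_tool([
  {"offset": [0.03,0.25,0],"rotation": [0,0,0],"claw": 1},
  {"offset": [0.06,0.5,0],"rotation": [0,0,0],"claw": 1},
  {"offset": [0.1,0.72,0],"rotation": [0,0,0],"claw": 1},
  {"offset": [0.118,0.805,0],"rotation": [0,0,0],"claw": 1},
  {"offset": [0.118,0.805,0],"rotation": [0,0,0],"claw": 1},
  {"offset": [0.118,0.805,0],"rotation": [0,0,0],"claw": 1},
  {"offset": [0.118,0.805,0],"rotation": [0,0,0],"claw": 1},
  {"offset": [0.118,0.805,0.2],"rotation": [0,0,0],"claw": 1},
  {"offset": [0.118,0.805,0.4],"rotation": [0,0,0],"claw": 1},
  {"offset": [0.118,0.805,0.6],"rotation": [0,0,0],"claw": 1},
  {"offset": [0.118,0.805,0.6],"rotation": [0,0,0],"claw": 1},
  {"offset": [0.118,0.805,0.6],"rotation": [0,0,0],"claw": 1},
])

```text
clock: 18.37
tcp_pos: [0.5874, -0.1859, 0.1172]
orientation: [-3.139, 0.066, 0.005]
contact_force: [0.5, -0.5, 0.7]
grip_width: 0.0854
gripper_force: 0.0
```

Call:
drive_tool([
  {"offset": [0,0,0.13],"rotation": [0,0,0],"claw": 1},
  {"offset": [0,0,0.27],"rotation": [0,0,0],"claw": 1},
  {"offset": [0,0,0.4],"rotation": [0,0,0],"claw": 1},
  {"offset": [0,0,0.4],"rotation": [0,0,0],"claw": 1},
  {"offset": [0,0,0.4],"rotation": [0,0,0],"claw": 1},
  {"offset": [0,0,0.4],"rotation": [0,0,0],"claw": 0.2},
  {"offset": [0,0,0.4],"rotation": [0,0,0],"claw": 0.2},
  {"offset": [0,0,0.4],"rotation": [0,0,0],"claw": 0.2},
  {"offset": [0,0,0.4],"rotation": [0,0,0],"claw": 0.2},
  {"offset": [0,0,0.4],"rotation": [0,0,0],"claw": 0.2},
  {"offset": [0,0,0.4],"rotation": [0,0,0],"claw": 0.2},
  {"offset": [0,0,0.4],"rotation": [0,0,0],"claw": 0.2},
])

```text
clock: 19.37
tcp_pos: [0.589, -0.1888, 0.0593]
orientation: [3.14, -0.071, 0.003]
contact_force: [-0.9, -0.0, 6.6]
grip_width: 0.0368
gripper_force: 29.8
```

Call:
drive_tool([
  {"offset": [0,0,-0.07],"rotation": [0,0,0],"claw": 0.2},
  {"offset": [0,0,-0.2],"rotation": [0,0,0],"claw": 0.2},
  {"offset": [0,0,-0.36],"rotation": [0,0,0],"claw": 0.2},
  {"offset": [0,0,-0.52],"rotation": [0,0,0],"claw": 0.2},
  {"offset": [0,0,-0.68],"rotation": [0,0,0],"claw": 0.2},
  {"offset": [0,0,-0.84],"rotation": [0,0,0],"claw": 0.2},
  {"offset": [0,0,-1],"rotation": [0,0,0],"claw": 0.2},
  {"offset": [0,0,-1],"rotation": [0,0,0],"claw": 0.2},
  {"offset": [0,0,-1],"rotation": [0,0,0],"claw": 0.2},
])

```text
clock: 20.12
tcp_pos: [0.5888, -0.1887, 0.2099]
orientation: [3.14, -0.071, 0.005]
contact_force: [-0.8, 0.6, -1.0]
grip_width: 0.0369
gripper_force: 30.5
```

Call:
drive_tool([
  {"offset": [-0.02,-0.07,0],"rotation": [0,0,0],"claw": 0.2},
  {"offset": [-0.07,-0.22,0],"rotation": [0,0,0],"claw": 0.2},
  {"offset": [-0.13,-0.4,0],"rotation": [0,0,0],"claw": 0.2},
  {"offset": [-0.19,-0.58,0],"rotation": [0,0,0],"claw": 0.2},
  {"offset": [-0.247,-0.752,0],"rotation": [0,0,0],"claw": 0.2},
  {"offset": [-0.247,-0.752,0],"rotation": [0,0,0],"claw": 0.2},
])

```text
clock: 20.62
tcp_pos: [0.5536, -0.0664, 0.2064]
orientation: [-3.137, 0.057, 0.007]
contact_force: [0.0, 0.5, -1.9]
grip_width: 0.0369
gripper_force: 30.5
```

Call:
drive_tool([
  {"offset": [-0.05,-0.15,0],"rotation": [0,0,0],"claw": 0.2},
  {"offset": [-0.1,-0.3,0],"rotation": [0,0,0],"claw": 0.2},
  {"offset": [-0.15,-0.45,0],"rotation": [0,0,0],"claw": 0.2},
  {"offset": [-0.2,-0.6,0],"rotation": [0,0,0],"claw": 0.2},
  {"offset": [-0.247,-0.752,0],"rotation": [0,0,0],"claw": 0.2},
  {"offset": [-0.247,-0.752,0],"rotation": [0,0,0],"claw": 0.2},
])

```text
clock: 21.12
tcp_pos: [0.5215, 0.0463, 0.2067]
orientation: [-3.139, 0.059, 0.006]
contact_force: [-0.2, 1.1, -1.6]
grip_width: 0.0372
gripper_force: 30.6
```

Call:
drive_tool([
  {"offset": [-0.05,-0.15,0],"rotation": [0,0,-0.03],"claw": 0.2},
  {"offset": [-0.1,-0.3,0],"rotation": [0,0,-0.06],"claw": 0.2},
  {"offset": [-0.15,-0.45,0],"rotation": [0,0,-0.1],"claw": 0.2},
  {"offset": [-0.2,-0.6,0],"rotation": [0,0,-0.14],"claw": 0.2},
  {"offset": [-0.247,-0.752,0],"rotation": [0,0,-0.178],"claw": 0.2},
  {"offset": [-0.247,-0.752,0],"rotation": [0,0,-0.178],"claw": 0.2},
  {"offset": [-0.247,-0.752,0],"rotation": [0,0,-0.178],"claw": 0.2},
  {"offset": [-0.247,-0.752,0],"rotation": [0,0,-0.178],"claw": 0.2},
])

```text
clock: 21.78
tcp_pos: [0.4918, 0.1537, 0.2071]
orientation: [3.103, 0.485, -0.003]
contact_force: [-0.1, -0.7, -0.9]
grip_width: 0.037
gripper_force: 30.6
```

Call:
drive_tool([
  {"offset": [0,0,0.14],"rotation": [0,0,0],"claw": 0.2},
  {"offset": [0,0,0.3],"rotation": [0,0,0],"claw": 0.2},
  {"offset": [0,0,0.46],"rotation": [0,0,0],"claw": 0.2},
  {"offset": [0,0,0.62],"rotation": [0,0,0],"claw": 0.2},
  {"offset": [0,0,0.76],"rotation": [0,0,0],"claw": 0.2},
  {"offset": [0,0,0.85],"rotation": [0,0,0],"claw": 0.2},
  {"offset": [0,0,0.91],"rotation": [0,0,0],"claw": 0.2},
  {"offset": [0,0,0.96],"rotation": [0,0,0],"claw": 0.2},
  {"offset": [0,0,0.99],"rotation": [0,0,0],"claw": 0.2},
  {"offset": [0,0,1],"rotation": [0,0,0],"claw": 0.2},
  {"offset": [0,0,1],"rotation": [0,0,0],"claw": 0.2},
  {"offset": [0,0,1],"rotation": [0,0,0],"claw": 0.2},
])

```text
clock: 22.78
tcp_pos: [0.4929, 0.1546, 0.0587]
orientation: [-3.104, -0.486, -0.002]
contact_force: [0.3, -0.3, -2.1]
grip_width: 0.0366
gripper_force: 30.6
```

Call:
drive_tool([
  {"offset": [0,0,0.01],"rotation": [0,0,0],"claw": 0.2},
  {"offset": [0,0,0.017],"rotation": [0,0,0],"claw": 0.2},
  {"offset": [0,0,0.017],"rotation": [0,0,0],"claw": 0.2},
  {"offset": [0,0,0.017],"rotation": [0,0,0],"claw": 1},
  {"offset": [0,0,0.017],"rotation": [0,0,0],"claw": 1},
  {"offset": [0,0,0.017],"rotation": [0,0,0],"claw": 1},
  {"offset": [0,0,0.017],"rotation": [0,0,0],"claw": 1},
  {"offset": [0,0,0.017],"rotation": [0,0,0],"claw": 1},
  {"offset": [0,0,0.017],"rotation": [0,0,0],"claw": 1},
  {"offset": [0,0,-0.1],"rotation": [0,0,0],"claw": 1},
  {"offset": [0,0,-0.35],"rotation": [0,0,0],"claw": 1},
  {"offset": [0,0,-0.6],"rotation": [0,0,0],"claw": 1},
  {"offset": [0,0,-0.85],"rotation": [0,0,0],"claw": 1},
  {"offset": [0,0,-1],"rotation": [0,0,0],"claw": 1},
  {"offset": [0,0,-1],"rotation": [0,0,0],"claw": 1},
  {"offset": [0,0,-1],"rotation": [0,0,0],"claw": 1},
])

```text
clock: 24.12
tcp_pos: [0.4932, 0.1547, 0.2094]
orientation: [-3.104, -0.486, -0.005]
contact_force: [0.2, -0.7, -1.5]
grip_width: 0.0851
gripper_force: 0.0
```

Call:
drive_tool([
  {"offset": [0.02,0.2,0],"rotation": [0,0,0.045],"claw": 1},
  {"offset": [0.05,0.4,0],"rotation": [0,0,0.09],"claw": 1},
  {"offset": [0.08,0.6,0],"rotation": [0,0,0.135],"claw": 1},
  {"offset": [0.103,0.837,0],"rotation": [0,0,0.178],"claw": 1},
  {"offset": [0.103,0.837,0],"rotation": [0,0,0.178],"claw": 1},
  {"offset": [0.103,0.837,0],"rotation": [0,0,0.178],"claw": 1},
  {"offset": [0.103,0.837,0],"rotation": [0,0,0.178],"claw": 1},
])

```text
clock: 24.7
tcp_pos: [0.5445, 0.04, 0.2065]
orientation: [-3.141, 0.07, 0.005]
contact_force: [-0.4, 0.1, -0.0]
grip_width: 0.0852
gripper_force: 0.0
```

Call:
drive_tool([
  {"offset": [0.1,0.2,0],"rotation": [0,0,0],"claw": 1},
  {"offset": [0.2,0.4,0],"rotation": [0,0,0],"claw": 1},
  {"offset": [0.3,0.6,0],"rotation": [0,0,0],"claw": 1},
  {"offset": [0.388,0.749,0],"rotation": [0,0,0],"claw": 1},
  {"offset": [0.388,0.749,0],"rotation": [0,0,0],"claw": 1},
  {"offset": [0.388,0.749,0],"rotation": [0,0,0],"claw": 1},
  {"offset": [0.388,0.749,0],"rotation": [0,0,0],"claw": 1},
])

```text
clock: 25.28
tcp_pos: [0.598, -0.0728, 0.2074]
orientation: [-3.14, 0.067, 0.002]
contact_force: [-1.1, 0.7, 0.4]
grip_width: 0.0856
gripper_force: 0.0
```

```bash
python3 chk.py
```

```text
cap px [208.5 159.2] area 91 xyz [0.6107 0.1906 0.12  ] z 0.118 ('rack frame', array([ 0.0922, -0.0014]))
cap px [217.6 188.8] area 91 xyz [0.551  0.1734 0.12  ] z 0.1178 ('rack frame', array([0.0301, 0.0004]))
cap px [227.8 218.8] area 93 xyz [0.4918 0.1546 0.12  ] z 0.1176 ('rack frame', array([-0.032 ,  0.0007]))
[ 0.5979 -0.0725  0.2076] [-3.14e+00  6.50e-02  2.00e-03] 25.3333
```

Call:
drive_tool([
  {"offset": [0.1,0.2,0],"rotation": [0,0,0],"claw": 1},
  {"offset": [0.2,0.4,0],"rotation": [0,0,0],"claw": 1},
  {"offset": [0.3,0.6,0],"rotation": [0,0,0],"claw": 1},
  {"offset": [0.4,0.77,0],"rotation": [0,0,0],"claw": 1},
  {"offset": [0.4,0.77,0],"rotation": [0,0,0],"claw": 1},
  {"offset": [0.4,0.77,0],"rotation": [0,0,0],"claw": 1},
  {"offset": [0.4,0.77,0],"rotation": [0,0,0],"claw": 1},
  {"offset": [0.4,0.77,0.2],"rotation": [0,0,0],"claw": 1},
  {"offset": [0.4,0.77,0.4],"rotation": [0,0,0],"claw": 1},
  {"offset": [0.4,0.77,0.6],"rotation": [0,0,0],"claw": 1},
  {"offset": [0.4,0.77,0.6],"rotation": [0,0,0],"claw": 1},
  {"offset": [0.4,0.77,0.6],"rotation": [0,0,0],"claw": 1},
])

```text
clock: 26.33
tcp_pos: [0.6521, -0.1906, 0.1171]
orientation: [-3.139, 0.066, 0.006]
contact_force: [0.1, -0.0, 0.3]
grip_width: 0.0858
gripper_force: 0.0
```

Call:
drive_tool([
  {"offset": [0,0,0.13],"rotation": [0,0,0],"claw": 1},
  {"offset": [0,0,0.27],"rotation": [0,0,0],"claw": 1},
  {"offset": [0,0,0.4],"rotation": [0,0,0],"claw": 1},
  {"offset": [0,0,0.4],"rotation": [0,0,0],"claw": 1},
  {"offset": [0,0,0.4],"rotation": [0,0,0],"claw": 1},
  {"offset": [0,0,0.4],"rotation": [0,0,0],"claw": 0.2},
  {"offset": [0,0,0.4],"rotation": [0,0,0],"claw": 0.2},
  {"offset": [0,0,0.4],"rotation": [0,0,0],"claw": 0.2},
  {"offset": [0,0,0.4],"rotation": [0,0,0],"claw": 0.2},
  {"offset": [0,0,0.4],"rotation": [0,0,0],"claw": 0.2},
  {"offset": [0,0,0.4],"rotation": [0,0,0],"claw": 0.2},
  {"offset": [0,0,0.4],"rotation": [0,0,0],"claw": 0.2},
])

```text
clock: 27.33
tcp_pos: [0.6542, -0.1932, 0.0595]
orientation: [3.141, -0.071, 0.003]
contact_force: [0.1, 0.8, 6.5]
grip_width: 0.0371
gripper_force: 29.9
```

Call:
drive_tool([
  {"offset": [0,0,-0.07],"rotation": [0,0,0],"claw": 0.2},
  {"offset": [0,0,-0.2],"rotation": [0,0,0],"claw": 0.2},
  {"offset": [0,0,-0.36],"rotation": [0,0,0],"claw": 0.2},
  {"offset": [0,0,-0.52],"rotation": [0,0,0],"claw": 0.2},
  {"offset": [0,0,-0.68],"rotation": [0,0,0],"claw": 0.2},
  {"offset": [0,0,-0.84],"rotation": [0,0,0],"claw": 0.2},
  {"offset": [0,0,-1],"rotation": [0,0,0],"claw": 0.2},
  {"offset": [0,0,-1],"rotation": [0,0,0],"claw": 0.2},
  {"offset": [0,0,-1],"rotation": [0,0,0],"claw": 0.2},
])

```text
clock: 28.08
tcp_pos: [0.654, -0.1936, 0.2102]
orientation: [3.14, -0.071, 0.005]
contact_force: [-0.7, 0.1, -1.3]
grip_width: 0.037
gripper_force: 30.4
```

Call:
drive_tool([
  {"offset": [-0.05,-0.07,0],"rotation": [0,0,0],"claw": 0.2},
  {"offset": [-0.15,-0.2,0],"rotation": [0,0,0],"claw": 0.2},
  {"offset": [-0.27,-0.37,0],"rotation": [0,0,0],"claw": 0.2},
  {"offset": [-0.4,-0.54,0],"rotation": [0,0,0],"claw": 0.2},
  {"offset": [-0.519,-0.708,0],"rotation": [0,0,0],"claw": 0.2},
  {"offset": [-0.519,-0.708,0],"rotation": [0,0,0],"claw": 0.2},
])

```text
clock: 28.58
tcp_pos: [0.5764, -0.077, 0.2067]
orientation: [-3.138, 0.059, 0.008]
contact_force: [0.0, 0.7, -0.9]
grip_width: 0.037
gripper_force: 30.4
```

Call:
drive_tool([
  {"offset": [-0.1,-0.14,0],"rotation": [0,0,0],"claw": 0.2},
  {"offset": [-0.2,-0.28,0],"rotation": [0,0,0],"claw": 0.2},
  {"offset": [-0.31,-0.42,0],"rotation": [0,0,0],"claw": 0.2},
  {"offset": [-0.42,-0.57,0],"rotation": [0,0,0],"claw": 0.2},
  {"offset": [-0.519,-0.708,0],"rotation": [0,0,0],"claw": 0.2},
  {"offset": [-0.519,-0.708,0],"rotation": [0,0,0],"claw": 0.2},
])

```text
clock: 29.08
tcp_pos: [0.5038, 0.0306, 0.207]
orientation: [-3.14, 0.061, 0.006]
contact_force: [-0.0, -0.8, -1.3]
grip_width: 0.0369
gripper_force: 30.4
```

Call:
drive_tool([
  {"offset": [-0.1,-0.14,0],"rotation": [0,0,-0.03],"claw": 0.2},
  {"offset": [-0.2,-0.28,0],"rotation": [0,0,-0.06],"claw": 0.2},
  {"offset": [-0.31,-0.42,0],"rotation": [0,0,-0.1],"claw": 0.2},
  {"offset": [-0.42,-0.57,0],"rotation": [0,0,-0.14],"claw": 0.2},
  {"offset": [-0.519,-0.708,0],"rotation": [0,0,-0.178],"claw": 0.2},
  {"offset": [-0.519,-0.708,0],"rotation": [0,0,-0.178],"claw": 0.2},
  {"offset": [-0.519,-0.708,0],"rotation": [0,0,-0.178],"claw": 0.2},
  {"offset": [-0.519,-0.708,0],"rotation": [0,0,-0.178],"claw": 0.2},
])

```text
clock: 29.75
tcp_pos: [0.4345, 0.1346, 0.2075]
orientation: [3.103, 0.484, -0.002]
contact_force: [0.4, -0.2, -0.7]
grip_width: 0.0372
gripper_force: 30.5
```

Call:
drive_tool([
  {"offset": [0,0,0.14],"rotation": [0,0,0],"claw": 0.2},
  {"offset": [0,0,0.3],"rotation": [0,0,0],"claw": 0.2},
  {"offset": [0,0,0.46],"rotation": [0,0,0],"claw": 0.2},
  {"offset": [0,0,0.62],"rotation": [0,0,0],"claw": 0.2},
  {"offset": [0,0,0.76],"rotation": [0,0,0],"claw": 0.2},
  {"offset": [0,0,0.85],"rotation": [0,0,0],"claw": 0.2},
  {"offset": [0,0,0.91],"rotation": [0,0,0],"claw": 0.2},
  {"offset": [0,0,0.96],"rotation": [0,0,0],"claw": 0.2},
  {"offset": [0,0,0.99],"rotation": [0,0,0],"claw": 0.2},
  {"offset": [0,0,1],"rotation": [0,0,0],"claw": 0.2},
  {"offset": [0,0,1],"rotation": [0,0,0],"claw": 0.2},
  {"offset": [0,0,1],"rotation": [0,0,0],"claw": 0.2},
])

```text
clock: 30.75
tcp_pos: [0.4349, 0.1357, 0.0586]
orientation: [-3.104, -0.486, -0.002]
contact_force: [0.0, 1.2, -1.2]
grip_width: 0.0369
gripper_force: 30.4
```

Call:
drive_tool([
  {"offset": [0,0,0.01],"rotation": [0,0,0],"claw": 0.2},
  {"offset": [0,0,0.017],"rotation": [0,0,0],"claw": 0.2},
  {"offset": [0,0,0.017],"rotation": [0,0,0],"claw": 0.2},
  {"offset": [0,0,0.017],"rotation": [0,0,0],"claw": 1},
  {"offset": [0,0,0.017],"rotation": [0,0,0],"claw": 1},
  {"offset": [0,0,0.017],"rotation": [0,0,0],"claw": 1},
  {"offset": [0,0,0.017],"rotation": [0,0,0],"claw": 1},
  {"offset": [0,0,0.017],"rotation": [0,0,0],"claw": 1},
  {"offset": [0,0,0.017],"rotation": [0,0,0],"claw": 1},
  {"offset": [0,0,-0.1],"rotation": [0,0,0],"claw": 1},
  {"offset": [0,0,-0.35],"rotation": [0,0,0],"claw": 1},
  {"offset": [0,0,-0.6],"rotation": [0,0,0],"claw": 1},
  {"offset": [0,0,-0.85],"rotation": [0,0,0],"claw": 1},
  {"offset": [0,0,-1],"rotation": [0,0,0],"claw": 1},
  {"offset": [0,0,-1],"rotation": [0,0,0],"claw": 1},
  {"offset": [0,0,-1],"rotation": [0,0,0],"claw": 1},
])

```text
clock: 32.08
tcp_pos: [0.4352, 0.1357, 0.2092]
orientation: [-3.104, -0.486, -0.005]
contact_force: [-0.3, 0.5, -0.7]
grip_width: 0.0854
gripper_force: 0.0
```

Call:
drive_tool([
  {"offset": [0,0.25,0],"rotation": [0,0,0],"claw": 1},
  {"offset": [0,0.5,0],"rotation": [0,0,0],"claw": 1},
  {"offset": [0,0.75,0],"rotation": [0,0,0],"claw": 1},
  {"offset": [0,1,0],"rotation": [0,0,0],"claw": 1},
  {"offset": [0,1,0],"rotation": [0,0,0],"claw": 1},
  {"offset": [0,1,0],"rotation": [0,0,0],"claw": 1},
  {"offset": [0,1,0],"rotation": [0,0,0],"claw": 1},
])

```text
clock: 32.67
tcp_pos: [0.4793, -0.0069, 0.2066]
orientation: [-3.103, -0.486, 0.004]
contact_force: [-0.2, 0.3, 0.2]
grip_width: 0.085
gripper_force: 0.0
```

```bash
python3 chk.py pics/t9.png; python3 - <<'E'
from bench import *
import cv2
f=grab_frame("side"); cv2.imwrite("pics/s9.png",cv2.resize(f["frame"][60:280,200:480,::-1],None,fx=2.5,fy=2.5))
E
```

```text
cap px [208.4 159.1] area 90 xyz [0.6108 0.1907 0.12  ] z 0.1178 ('rack frame', array([ 0.0923, -0.0014]))
cap px [217.7 188.6] area 89 xyz [0.5514 0.1733 0.12  ] z 0.1184 ('rack frame', array([0.0304, 0.0002]))
cap px [227.8 218.8] area 94 xyz [0.4918 0.1547 0.12  ] z 0.118 ('rack frame', array([-0.032 ,  0.0007]))
cap px [237.8 249.5] area 97 xyz [0.433  0.1368 0.12  ] z 0.1182 ('rack frame', array([-0.0935,  0.0017]))
[ 0.4794 -0.0062  0.207 ] [-3.103e+00 -4.880e-01  3.000e-03] 32.7167
```

View pics/t9.png

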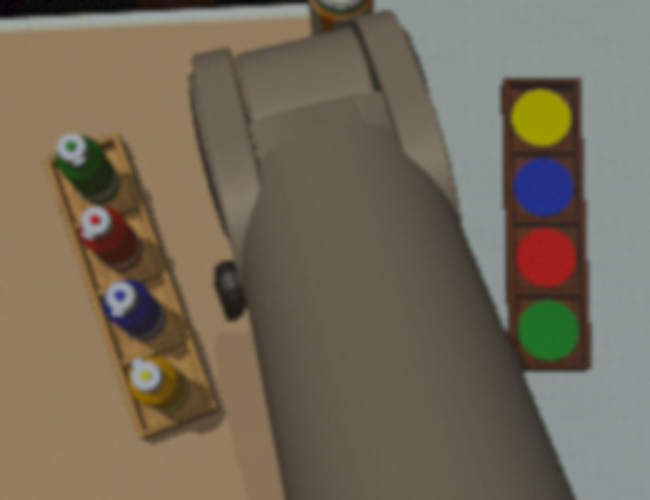

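View pics/s9.png

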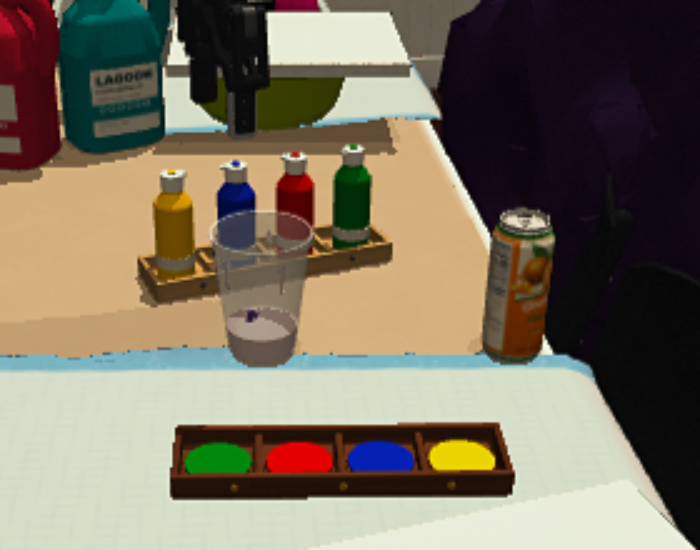

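All four bottles stand upright in the light rack, near to far yellow, blue, red, green (top crop px (147,377), (121,297), (96,222), (72,150)). Each is within about 2 mm of its compartment's centre, and the cup stands where it was. Handing in.

```bash
python3 -c "
from bench import *
print(hand_in())"
```

```text
the job is handed in; nothing more can be done
None
```

I moved all four bottles into the light rack in reverse order (yellow, blue, red, green from the robot), upright and within about 2 mm of centre by the top camera; the cup stayed put, and I handed the job in at about 33 s with no verdict returned.

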